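# Lock the dust cup under the bench cyclone

## Task

Put the dust cup back on the cyclone: take it by its handle, bring it up into the collar from below with the handle out to the cyclone's left, then swing the handle round to the front until the lugs drop into their pockets and let go, so that the cup hangs level and locked with its handle straight to the front. Leave the other things on the bench where they are.

Things in the scene. Friction and masses are not known exactly. Their poses are not given: they have to be found in the camera images.
- cup_handle (a point): Grasp point in the middle of the loose dust cup's dark wooden handle, a straight level bar 18 mm wide, 18 mm high, 53 to 125 mm from the cup's axis. This point is 95 mm from the axis, 38 mm above the cup's underside (29 mm below cup_lugs). Axes are the cup's: z up, +x from handle to cup axis (the handle points along -x).
- cup_lugs (a point): On the dust cup's axis, level with the underside of its lugs, 67 mm above its underside; axes as cup_handle. Open metal pot, 0.2 kg, 74 mm high, 72 mm across; above 52 mm a neck 60 mm across. Three lugs, 12.5 mm wide, 5 mm high, reach 38.5 mm from the axis, at -x (over the handle) and 120 degrees either side.
- collar_mouth (a point): Centre of the lower rim of the cyclone's steel collar (fixed), 170 mm above the bench; z up, front of the cyclone along -x, its left (of one facing the front) along +y. Open below, 96 mm across, bore 83 mm, flat roof 20 mm up. Three ledges inside leave a 65 mm opening for the neck and three gaps for lugs. Below: base plate 160 mm wide, 12 mm thick, 80 mm to the front; column 105 mm behind the axis.
- base_front (a point): Middle of the front edge of the cyclone's base plate, on top, 80 mm in front of collar_mouth; same axes. Lugs pass up by the 38 degree gaps (a lug takes 20) with the handle 40 degrees, give or take 8, to the cyclone's left of straight front. With lug undersides 7 to 13 mm above the rim (at 13 the cup meets the roof) the cup then turns, handle left to front, over a ridge 7 mm high, 8 degrees wide.
- barrel_front (a point): Foremost point of the grey barrel (180 mm across), 90 mm in front of its axis, 250 mm over the bench; same axes. It widens out from 196 to 228 mm over the bench, so at the handle only a gripper leaning outward, 25 to 45 degrees from vertical, has room. Turned 37 to 43 degrees from entry (stop at 43) the lugs drop into pockets, floor 4 mm above the collar's rim, and cannot turn back.
- wood_offcut_mid (a point): Bystander: wooden offcut 50x70x40 mm in front of the cyclone, point half-way up.
- tape_mid (a point): Bystander: tape measure 38x74x65 mm in front of the cyclone, point half-way up.
Things that resemble listed ones, but are neither listed nor needed, are in the scene too. What is shaped like the part that bears cup_handle but pink is not meant.

How it is judged:
On the way, in this order (a step that is already met when the one before it is completed fails the run):
1. the dust cup is lifted off the bench (height (world z) of cup_lugs above 0.09 m and contact force between the fingers and dust_cup above 1 N), for 0.2 s.
2. the lugs are up inside the collar, above the ledges, the handle still to the left (z of cup_lugs in the frame of collar_mouth above 0.0055 m and horizontal distance between cup_lugs and collar_mouth below 0.007 m and angle between the x axis of cup_lugs and the x axis of collar_mouth, either way round above 0.45 rad), for 0.1 s.
At the end, for the whole second after the job is handed in: The dust cup hangs at rest and upright (within 4.5 degrees) in the collar with its lugs down in the pockets (lug undersides 2 to 6.2 mm above the collar's rim, axes within 6 mm) and its handle straight to the cyclone's front within 7 degrees, released (horizontal distance between cup_lugs and collar_mouth below 0.006 m and z of cup_lugs in the frame of collar_mouth between 0.002 and 0.0062 m and angle between the x axis of cup_lugs and the x axis of collar_mouth, either way round below 0.12 rad and x of cup_handle in the frame of collar_mouth below 0 m and angle between cup_lugs's own z axis and vertical below 0.08 rad and linear speed of dust_cup below 0.02 m/s); the robot touches nothing.
It fails at once if a bystander is moved by more than 30 mm (distance of any of wood_offcut_mid, tape_mid from where it was at the start of the episode above 0.03 m).
It also fails if it takes over 48 s, if anything falls off the work surface, if the arm or the gripper's body presses on something with over 40 N, if the wrist force passes 120 N, or if a joint passes its speed limit or range.

## Robot

A 7-joint arm with a two-finger parallel gripper is mounted at the origin on a cart in front of the work surface, level with it; the furniture and walls round the work are solid. World frame = base frame: x ahead of the robot, y to its left, z up, the work surface at z = 0. Lengths are in m, angles in rad, forces in N, time in s.
With the tool pointing down it reaches from about 0.4 to 0.85 m from the base axis. Payload 4.4 kg.
Tool frame: the origin (TCP) lies at the very end of the fingers, on their centre line; the grasp point (between the pads) lies 19 mm behind it; z points along the fingers, y is the line along which they close (so a half turn about z gives the same grasp; the last joint's range is limited). The gripper opens to 94 mm and grips with 3 to 60 N. Pads are 16 mm wide; open, the fingers measure 119 mm over their backs; the gripper's body (75 mm by 177 mm) begins 78 mm behind the grasp point.
Start: joints at [-1.408, 0.628, 0.038, 1.517, -0.027, 0.996, -0.02], TCP at [0.147, 0.633, 0.205] pointing down, gripper open.
Joint ranges: [-3.06, 3.06], [-0.37, 2.12], [-1.25, 1.32], [0.18, 2.47], [-1.1, 4.24], [0.23, 1.98], [-2.94, 2.94]. Speed limits (rad/s): [2.57, 2.57, 3.14, 3.14, 3.14, 3.14, 3.14].

## Interface

Orientations are given as a rotation vector (axis times angle).
In Python, from rig import ctrl gives the robot as it stands.
- The arm moves only by the tool arm_command, never from a script. Its arguments are lists of equal length, an entry for each row: "hand": the closure, from 0 (fully open) to 1 (shut); "slide": the shift along the tool's x, y, z in units of 40 mm (1.0 is 40 mm), a list of three; "roll": the turn about the tool's z in units of 10 degrees (1.0 is 10 degrees). In form: {"hand": [hand, ...], "slide": [[tx, ty, tz], ...], "roll": [roll, ...]}. A call has exactly 8 rows; each row shifts and turns the commanded pose from where the row before left it, along the tool's axes as they then stand; what a row does not reach is not made up. A row lasts 1/8 s, in which the tool goes at most 62.5 mm and 10.7 degrees, less where a joint would pass 70% of its speed; a pose out of reach is approached as far as the arm can. A call is refused whole if a number of a shift passes 1 or a number of a turn 1, either way. A call with a gripper value outside its range is refused whole. The fingers move at their own pace and stop on an object; "newtons" is the grip in N (left out, the last holds). Time passes only in rows, so rows that do not move let the fingers close, or fill a call up. It gives the time, the measured TCP pose, the force, the opening and the grip force at its end, in the units of the state.
- ctrl.state(): the state, without advancing time (a new reading comes with each control period).
- ctrl.camera(name): name is "scene" or "top" or "wrist"; returns a dict with "pixels" (384x512x3 uint8, blue, green, red), "range_z" (384x512 float32, m along the optical axis (not along the pixel's ray), 0 where there is no reading), "intrinsics" (3x3 intrinsics, pixels), "k1" (the pictures are not rectified: a ray, as slopes to the right and down, at radius r is drawn at 1 + k1 r^2 times it, then the intrinsics apply), "extrinsics" (4x4, takes a point from world to camera coordinates). Camera axes: x right, y down, z forward; pixel columns grow to the right and rows downward; lengths in m; the calibration is good to about 2 mm. A picture is of the moment at which its call begins.
- ctrl.sign_off(): hands the job in; it is judged then, once.
The state is a dict: "time": time; "q": joint angles; "joint_vel": joint speeds; "effort": joint torques, N m; "position": TCP position; "orientation": TCP orientation; "ft_force": force on the tool from outside, world axes, zero at the start; "moment": the same for the moment, N m; "opening": opening from 0.0 (shut) to 1.0 (fully open); "finger_force": force on a finger pad.
Only numpy, scipy, OpenCV 4.12 (cv2) and the standard library are available. Lean on these libraries where they do the work, as an engineer would, in place of code of your own. Each camera call takes 0.05 s, during which the arm holds its last target. There are 200 camera calls.

## Working session

There is one attempt and no reset: what is moved stays moved. The work goes in short steps, Python scripts to look and compute and a tool call to move; the robot and the scene stay as the last step left them, time stands still between calls to the robot, and variables do not carry over. Pictures are saved under pics/ and viewed, at most 10 in all, crops included, and the job is handed in when it is done.

Besides the shell and the picture viewer there is one more tool, called after ">>>" by a JSON object that holds its "op" and its "data". arm_command: Moves the arm, as the interface text tells. Its arguments: {"type":"object","properties":{"hand":{"type":"array","items":{"type":"number"}},"slide":{"type":"array","items":{"type":"array","items":{"type":"number"}}},"roll":{"type":"array","items":{"type":"number"}},"newtons":{"type":"number"}},"required":["hand","slide","roll"]}

```bash
ls; mkdir -p pics; cat > h.py <<'E'
import numpy as np, cv2
from scipy.spatial.transform import Rotation as R
from rig import ctrl
def cloud(c):
    K=np.array(c["intrinsics"]);z=c["range_z"];h,w=z.shape
    v,u=np.mgrid[:h,:w].astype(float)
    xd=(u-K[0,2])/K[0,0];yd=(v-K[1,2])/K[1,1]
    x,y=xd.copy(),yd.copy()
    for _ in range(10):
        f=1+c["k1"]*(x*x+y*y);x=xd/f;y=yd/f
    P=np.stack([x*z,y*z,z],-1);E=np.array(c["extrinsics"])
    W=(P-E[:3,3])@E[:3,:3]
    W[z<=0]=np.nan
    return W
def grab(n,tag):
    c=ctrl.camera(n);cv2.imwrite(f"pics/{tag}.png",c["pixels"]);np.savez(f"pics/{tag}.npz",W=cloud(c),im=c["pixels"],K=c["intrinsics"],E=c["extrinsics"],k1=c["k1"]);return c
E
python3 - <<'E'
from h import *
a=grab("scene","s0");b=grab("top","t0");
cv2.imwrite("pics/st0.png",cv2.resize(np.hstack([a["pixels"],b["pixels"]]),(800,300)))
print({k:np.round(v,3) for k,v in ctrl.state().items()})
for c in(a,b):print(c["intrinsics"],c["k1"],np.round(c["extrinsics"],3))
E
```

```text
pics
{'time': np.float64(0.1), 'q': array([-1.408,  0.629,  0.038,  1.518, -0.027,  0.996, -0.02 ]), 'joint_vel': array([-0.001, -0.003,  0.001, -0.004,  0.002, -0.001, -0.001]), 'effort': array([ 3.0000e-03, -5.5078e+01,  1.1470e+00, -1.8712e+01, -5.2000e-02,
        1.9000e-02,  0.0000e+00]), 'position': array([0.147, 0.633, 0.205]), 'orientation': array([-3.590e-01, -3.121e+00,  3.000e-03]), 'ft_force': array([-0.042, -0.157, -0.591]), 'moment': array([-0.025,  0.014, -0.056]), 'finger_force': np.float64(0.0), 'opening': np.float64(0.998)}
[[427.56717273   0.         260.5648524 ]
 [  0.         427.56717273 194.70433219]
 [  0.           0.           1.        ]] -0.025430317091961342 [[ 0.907 -0.421 -0.003 -0.416]
 [-0.286 -0.611 -0.738  0.325]
 [ 0.309  0.67  -0.675  0.825]
 [ 0.     0.     0.     1.   ]]
[[487.41580807   0.         259.62952938]
 [  0.         487.41580807 198.51156593]
 [  0.           0.           1.        ]] 0.02794270984689785 [[-0.007 -1.    -0.004  0.094]
 [-0.995  0.007 -0.099  0.517]
 [ 0.099  0.004 -0.995  1.205]
 [ 0.     0.     0.     1.   ]]
```

View pics/s0.png

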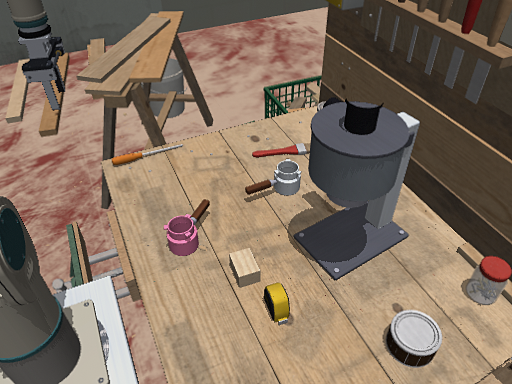

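View pics/t0.png

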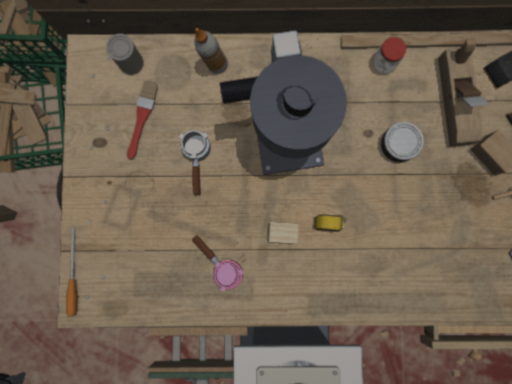

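Scene view: metal cup at (288,178) with handle at (258,187), cyclone at (360,150); pink decoy at (183,235). Top view: cup at (195,147), handle to (196,192), barrel (298,103), base plate front edge about (292,172), offcut (284,233), tape (329,222).

```bash
python3 - <<'E'
from h import *
from scipy.optimize import least_squares
T=np.load("pics/t0.npz");S=np.load("pics/s0.npz")
def circ(P):
    f=least_squares(lambda p:np.hypot(P[:,0]-p[0],P[:,1]-p[1])-p[2],[*P[:,:2].mean(0),.05],loss="soft_l1",f_scale=.002);return np.round(f.x,4),len(P)
W=T["W"]
def box(W,r0,r1,c0,c1,z0,z1):
    P=W[r0:r1,c0:c1].reshape(-1,3);return P[(P[:,2]>z0)&(P[:,2]<z1)]
P=box(W,125,200,170,220,.02,.2)
print("hist z",np.histogram(P[:,2],np.arange(.02,.1,.005)))
hd=box(W,163,200,186,206,.03,.06);print("handle",hd.mean(0),hd.min(0),hd.max(0),len(hd))
vals,vec=np.linalg.eigh(np.cov(hd[:,:2].T));print("axis",vec[:,1])
rim=box(W,125,163,175,215,.068,.085);print("rim",circ(rim),rim.mean(0))
# barrel silhouette
b=box(W,50,160,245,350,.25,.5);print("barrel zs",np.histogram(b[:,2],np.arange(.25,.5,.02)))
pl=box(W,130,180,250,330,.006,.02);print("plate",pl.min(0),pl.max(0),len(pl),np.median(pl[:,2]))
for n,(r0,r1,c0,c1) in dict(off=(215,250,262,305),tape=(208,236,308,348)).items():
    q=box(W,r0,r1,c0,c1,.02,.1);print(n,np.round(q.min(0),3),np.round(q.max(0),3))
print("bench",np.nanmedian(W[200:210,220:260,2]))
# scene cloud
V=S["W"]
b=box(V,90,215,300,420,.24,.32);print("scene barrel side",circ(b))
pl=box(V,195,280,285,415,.006,.018);print("plate sc",pl.min(0),pl.max(0),len(pl))
x,y,_=pl.T
rect=cv2.minAreaRect((pl[:,:2]*1000).astype(np.float32));print(rect,cv2.boxPoints(rect))
cu=box(V,155,200,235,305,.01,.09)
print("cup sc",circ(cu[(cu[:,2]<.05)&(cu[:,0]>cu[:,0].max()-.075)]))
for f,(u0,u1,v0,v1) in dict(s0=(200,460,60,300),t0=(150,350,20,200)).items():
    im=cv2.imread(f"pics/{f}.png")[v0:v1,u0:u1];cv2.imwrite(f"pics/{f}c.png",cv2.resize(im,None,fx=2.5,fy=2.5,interpolation=cv2.INTER_CUBIC))
E
```

```text
hist z (array([ 19,  11,  19,  32, 128, 186,  50,  26,  20,  52, 110,   9,   0,
         0,   0]), array([0.02 , 0.025, 0.03 , 0.035, 0.04 , 0.045, 0.05 , 0.055, 0.06 ,
       0.065, 0.07 , 0.075, 0.08 , 0.085, 0.09 , 0.095]))
handle [0.56881764 0.24934548 0.04462444] [0.52910602 0.23998668 0.03155074] [0.60710685 0.25944245 0.05374559] 235
axis [-0.99948727 -0.03201863]
rim (array([0.6536, 0.2527, 0.0294]), 155) [0.65305544 0.25196914 0.07172758]
barrel zs (array([ 137,  163,  370,  187, 6961,   84,   60,   47,    0,    0,    0,
          0]), array([0.25, 0.27, 0.29, 0.31, 0.33, 0.35, 0.37, 0.39, 0.41, 0.43, 0.45,
       0.47, 0.49]))
plate [ 0.58247936 -0.07877855  0.00600927] [0.6818205  0.10935604 0.0197108 ] 994 0.010713880387246473
off [ 0.405 -0.002  0.021] [0.458 0.068 0.046]
tape [ 0.434 -0.115  0.02 ] [ 0.475 -0.048  0.069]
bench -0.0011256813706183467
scene barrel side (array([0.6948, 0.0386, 0.1167]), 3345)
plate sc [ 0.54018672 -0.12801487  0.00600428] [0.94914979 0.21353159 0.01799493] 4480
((729.2423095703125, 24.508071899414062), (282.292236328125, 351.7782287597656), 64.06311798095703) [[ 509.33475   -25.490791]
 [ 825.68066  -179.3518  ]
 [ 949.1499     74.506935]
 [ 632.80396   228.36795 ]]
cup sc (array([0.6562, 0.2546, 0.035 ]), 371)
```

View pics/t0c.png

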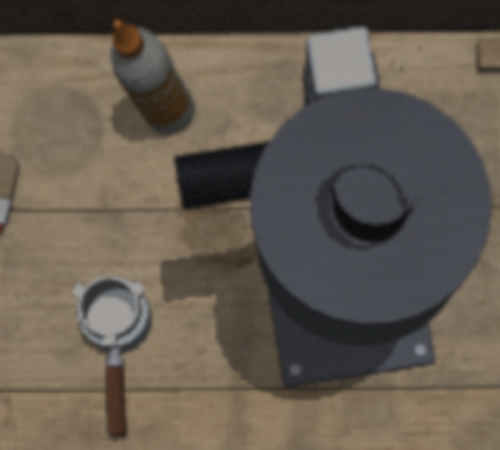

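```bash
python3 - <<'E'
from h import *
T=np.load("pics/t0.npz");S=np.load("pics/s0.npz")
W=T["W"]
m=((W[...,2]>.325)&(W[...,2]<.352)).astype(np.uint8);m[:,:240]=0;m[:,355:]=0;m[:50]=0;m[165:]=0
m=cv2.morphologyEx(m,cv2.MORPH_OPEN,np.ones((3,3)))
P=W[m>0];print("lid z",np.median(P[:,2]))
Hh=cv2.convexHull((P[:,:2]*1000).astype(np.float32));print("lid circle",cv2.minEnclosingCircle(Hh), cv2.fitEllipse(Hh))
# plate: pixels->plane z=.012
def onplane(D,pts,z):
    K=D["K"];E=D["E"];out=[]
    u=cv2.undistortPoints(np.array(pts,float).reshape(-1,1,2),K,np.array([float(D["k1"]),0,0,0])).reshape(-1,2)
    for a in u:
        d=E[:3,:3].T@np.array([*a,1]);o=-E[:3,:3].T@E[:3,3];out.append(o+d*(z-o[2])/d[2])
    return np.array(out)
print(onplane(T,[[150+285/2.5,20+387/2.5],[150+435/2.5,20+362/2.5]],.012))
print(onplane(S,[[335,272],[294,235],[408,235]],.012))
for D,n in((S,"s"),(T,"t")):
    Wd=D["W"]
    g=(D["im"].max(-1)<90)&(Wd[...,2]>.005)&(Wd[...,2]<.02)&(Wd[...,0]>.5)&(Wd[...,0]<.85)&(abs(Wd[...,1])<.2)
    n_,l,st,ce=cv2.connectedComponentsWithStats(g.astype(np.uint8));k=1+st[1:,4].argmax();Q=Wd[l==k]
    print(n,st[k],np.median(Q[:,2]));r=cv2.minAreaRect((Q[:,:2]*1000).astype(np.float32));print(r);print(cv2.boxPoints(r))
# column
V=S["W"]
print("collar? scene pts z .165-.2", [np.round(x,3) for x in (lambda q:(q.min(0),q.max(0)))(V[150:235,300:420].reshape(-1,3)[(lambda z:(z>.165)&(z<.2))(V[150:235,300:420,2].ravel())])])
E
```

```text
lid z 0.33966398848244095
lid circle ((672.4224853515625, 15.134196281433105), 92.87860870361328) ((672.4358520507812, 15.041688919067383), (184.44137573242188, 184.8211669921875), 86.04821014404297)
[[ 0.5800959   0.07855296  0.012     ]
 [ 0.60487341 -0.07573591  0.012     ]]
[[ 0.61773181 -0.05846185  0.012     ]
 [ 0.58688641  0.08060988  0.012     ]
 [ 0.84131441 -0.03886996  0.012     ]]
s [ 293  203  115   77 3001] 0.014840042370996178
((708.9708862304688, 26.772361755371094), (233.19845581054688, 175.31321716308594), 8.581647872924805)
[[580.59705   96.04881 ]
 [606.7571   -77.301636]
 [837.3447   -42.50409 ]
 [811.1847   130.84636 ]]
t [257 136  67  39 977] 0.01063301740479863
((641.1026611328125, 10.492019653320312), (101.18395233154297, 161.05882263183594), 6.83408260345459)
[[581.2876    84.429085]
 [600.45276  -75.48539 ]
 [700.9177   -63.445045]
 [681.75256   96.46943 ]]
collar? scene pts z .165-.2 [array([ 0.626, -0.034,  0.165]), array([0.833, 0.032, 0.2  ])]
```

View pics/s0c.png

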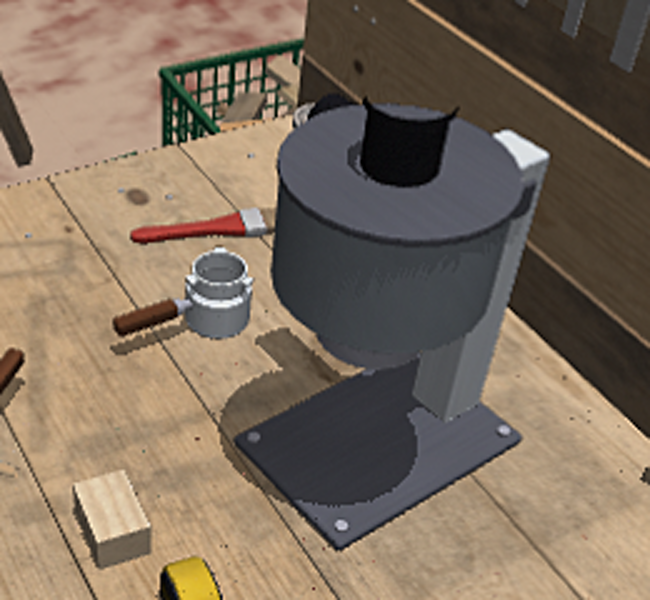

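Measurements agree: cyclone axis ≈ (0.672, 0.015), yaw ≈ 9°; cup axis (0.655, 0.253), handle point ≈ (0.560, 0.250). Since commands only roll about tool z, the lean must come from the reach limit, so I explore that: first up and towards the middle.

```bash
cat >> h.py <<'E'
import json
def log():
    s=ctrl.state();d={k:np.round(np.array(v,float),4).tolist() for k,v in s.items()}
    open("log.jsonl","a").write(json.dumps(d)+"\n")
    M=R.from_rotvec(s["orientation"]).as_matrix();z=M[:,2]
    print("t%.2f"%s["time"],"p",np.round(s["position"],4),"lean %.1f az %.1f"%(np.degrees(np.arccos(-z[2])),np.degrees(np.arctan2(z[1],z[0]))),"xaz %.1f"%np.degrees(np.arctan2(M[1,0],M[0,0])),"q",np.round(s["q"],3),"F",np.round(s["ft_force"],1),"op %.3f ff %.1f"%(s["opening"],s["finger_force"]))
    return s,M
def to(p):
    s,M=log();print("slide units to",p,np.round(M.T@(np.array(p)-s["position"])/.04,2))
E
python3 - <<'E'
from h import *
to([.45,0.05,.55])
S=np.load("pics/s0.npz");K=S["K"];E=S["E"]
u=cv2.undistortPoints(np.array([[294,236],[336,279.2],[408.4,234]],float).reshape(-1,1,2),K,np.array([float(S["k1"]),0,0,0])).reshape(-1,2)
o=-E[:3,:3].T@E[:3,3]
P=[]
for a in u:
    d=E[:3,:3].T@np.array([*a,1]);P.append(o+d*(.012-o[2])/d[2])
P=np.array(P);print(P,np.degrees(np.arctan2(P[1,0]-P[0,0],P[0,1]-P[1,1])),np.degrees(np.arctan2(P[2,1]-P[1,1],P[2,0]-P[1,0])))
E
```

```text
t0.10 p [0.1473 0.6325 0.2047] lean 0.1 az -102.3 xaz 166.9 q [-1.408  0.629  0.038  1.518 -0.027  0.996 -0.02 ] F [-0.  -0.2 -0.6] op 0.998 ff 0.0
slide units to [0.45, 0.05, 0.55] [-10.67 -12.48  -8.61]
[[ 0.58532511  0.0776967   0.012     ]
 [ 0.60906495 -0.07641755  0.012     ]
 [ 0.84437249 -0.03663855  0.012     ]] 8.757040925796623 9.595197660966388
```

>>> {"op": "arm_command", "data": {"hand": [0, 0, 0, 0, 0, 0, 0, 0], "slide": [[-0.7, -1, -0.9], [-0.7, -1, -0.9], [-0.7, -1, -0.9], [-0.7, -1, -0.9], [-0.7, -1, -0.9], [-0.7, -1, -0.9], [-0.7, -1, -0.9], [-0.7, -1, -0.9]], "roll": [0, 0, 0, 0, 0, 0, 0, 0]}}

```text
time: 1.1
position: [0.2932, 0.2687, 0.4945]
orientation: [-0.359, -3.121, -0.0]
ft_force: [1.0, -0.4, 1.1]
opening: 1.002
finger_force: 0.0
```

```bash
python3 -c "
from h import *
to([.5,-.05,.6])"
```

```text
t1.10 p [0.2932 0.2687 0.4945] lean 0.0 az 155.8 xaz 166.9 q [-0.997  0.024  0.191  1.612 -0.005  1.505  0.537] F [ 1.  -0.4  1.1] op 1.002 ff 0.0
slide units to [0.5, -0.05, 0.6] [-6.84 -6.59 -2.64]
```

>>> {"op": "arm_command", "data": {"hand": [0, 0, 0, 0, 0, 0, 0, 0], "slide": [[-0.9, -0.9, -0.4], [-0.9, -0.9, -0.4], [-0.9, -0.9, -0.4], [-0.9, -0.9, -0.4], [-0.9, -0.9, -0.4], [-0.9, -0.9, -0.4], [-0.9, -0.9, -0.4], [-0.9, -0.9, -0.4]], "roll": [0, 0, 0, 0, 0, 0, 0, 0]}}

```text
time: 2.1
position: [0.5088, -0.0762, 0.6218]
orientation: [-0.357, -3.121, -0.001]
ft_force: [0.3, -0.1, 1.0]
opening: 0.997
finger_force: 0.0
```

```bash
python3 -c "
from h import *
log()"
```

```text
t2.10 p [ 0.5088 -0.0762  0.6218] lean 0.0 az 126.2 xaz 167.0 q [-0.284  0.31   0.647  0.979 -0.196  1.907  1.618] F [ 0.3 -0.1  1. ] op 0.997 ff 0.0
```

>>> {"op": "arm_command", "data": {"hand": [0, 0, 0, 0, 0, 0, 0, 0], "slide": [[-0.8, 0, -0.6], [-0.8, 0, -0.6], [-0.8, 0, -0.6], [-0.8, 0, -0.6], [0, 0, 0], [0, 0, 0], [0, 0, 0], [0, 0, 0]], "roll": [0, 0, 0, 0, 0, 0, 0, 0]}}

```text
time: 3.1
position: [0.595, -0.0947, 0.646]
orientation: [0.343, 3.05, -0.016]
ft_force: [-0.1, -0.1, 0.4]
opening: 1.001
finger_force: 0.0
```

```bash
python3 -c "
from h import *
log()"
```

```text
t3.10 p [ 0.595  -0.0947  0.646 ] lean 4.2 az -14.7 xaz 167.2 q [ 0.031  0.439  0.183  0.654 -0.079  1.981  1.506] F [-0.1 -0.1  0.4] op 1.001 ff 0.0
```

>>> {"op": "arm_command", "data": {"hand": [0, 0, 0, 0, 0, 0, 0, 0], "slide": [[-0.8, 0, -0.6], [-0.8, 0, -0.6], [-0.8, 0, -0.6], [-0.8, 0, -0.6], [-0.8, 0, -0.6], [-0.8, 0, -0.6], [-0.8, 0, -0.6], [-0.8, 0, -0.6]], "roll": [0, 0, 0, 0, 0, 0, 0, 0]}}

```text
time: 4.1
position: [0.7032, -0.1267, 0.6944]
orientation: [0.316, 2.815, -0.035]
ft_force: [-0.3, -0.2, -0.2]
opening: 1.0
finger_force: 0.0
```

```bash
python3 -c "
from h import *
log()"
```

```text
t4.10 p [ 0.7032 -0.1267  0.6944] lean 17.7 az -11.0 xaz 167.1 q [ 0.089  0.598  0.253  0.259 -0.183  1.981  1.525] F [-0.3 -0.2 -0.2] op 1.000 ff 0.0
```

>>> {"op": "arm_command", "data": {"hand": [0, 0, 0, 0, 0, 0, 0, 0], "slide": [[0.1, -1, 0], [0.1, -1, 0], [0.1, -1, 0], [0.1, -1, 0], [0.1, -1, 0], [-0.8, -0.8, -0.4], [-0.8, -0.8, -0.4], [-0.8, -0.8, -0.4]], "roll": [0, 0, 0, 0, 0, 0, 0, 0]}}

```text
time: 5.1
position: [0.6485, -0.3716, 0.6836]
orientation: [0.322, 2.769, -0.042]
ft_force: [-0.5, 0.2, -0.1]
opening: 1.0
finger_force: 0.0
```

```bash
python3 -c "
from h import *
log()"
```

```text
t5.10 p [ 0.6485 -0.3716  0.6836] lean 20.3 az -11.5 xaz 166.6 q [ 0.479  0.676  0.636  0.186 -0.685  1.981  1.881] F [-0.5  0.2 -0.1] op 1.000 ff 0.0
```

>>> {"op": "arm_command", "data": {"hand": [0, 0, 0, 0, 0, 0, 0, 0], "slide": [[-0.8, -0.7, -0.9], [-0.8, -0.7, -0.9], [-0.8, -0.7, -0.9], [-0.8, -0.7, -0.9], [-0.8, -0.7, -0.9], [-0.8, -0.7, -0.9], [-0.8, -0.7, -0.9], [-0.8, -0.7, -0.9]], "roll": [0, 0, 0, 0, 0, 0, 0, 0]}}

```text
time: 6.1
position: [0.5178, -0.4556, 0.8088]
orientation: [0.321, 2.567, -0.177]
ft_force: [-0.1, -0.5, 0.3]
opening: 1.001
finger_force: 0.0
```

```bash
python3 -c "
from h import *
log()"
```

```text
t6.10 p [ 0.5178 -0.4556  0.8088] lean 32.4 az -20.7 xaz 166.9 q [ 0.705  0.536  0.975  0.185 -1.099  1.981  2.067] F [-0.1 -0.5  0.3] op 1.001 ff 0.0
```

```bash
cat >> h.py <<'E'
C=np.array([.673,.0142,.170]);YAW=np.radians(9.1)
def rollto(M,haz):
    h=np.array([np.cos(np.radians(haz)),np.sin(np.radians(haz)),0])
    # tool x to have: h in xz plane, x pointing opposite to h
    z=M[:,2];x=-(h-z*(h@z));x/=np.linalg.norm(x)
    return np.degrees(np.arctan2(x@M[:,1],x@M[:,0]))
def plan(haz,grasp):
    s,M=log();r=rollto(M,haz);z=M[:,2];t=np.array(grasp)+.019*z
    print("roll deg",round(r,1),"TCP",np.round(t,4),"slide(before roll)",np.round(M.T@(t-s["position"])/.04,2))
E
python3 - <<'E'
from h import *
to([.42,.08,.45])
plan(2,[.5597,.250,.038])
plan(2,[.53,.250,.16])
E
```

```text
t6.10 p [ 0.5178 -0.4556  0.8088] lean 32.4 az -20.7 xaz 166.9 q [ 0.705  0.536  0.975  0.185 -1.099  1.981  2.067] F [-0.1 -0.5  0.3] op 1.001 ff 0.0
slide units to [0.42, 0.08, 0.45] [ 9.35 12.8   3.82]
t6.10 p [ 0.5178 -0.4556  0.8088] lean 32.4 az -20.7 xaz 166.9 q [ 0.705  0.536  0.975  0.185 -1.099  1.981  2.067] F [-0.1 -0.5  0.3] op 1.001 ff 0.0
roll deg -19.9 TCP [0.5692 0.2464 0.022 ] slide(before roll) [12.76 18.43 13.94]
t6.10 p [ 0.5178 -0.4556  0.8088] lean 32.4 az -20.7 xaz 166.9 q [ 0.705  0.536  0.975  0.185 -1.099  1.981  2.067] F [-0.1 -0.5  0.3] op 1.001 ff 0.0
roll deg -19.9 TCP [0.5395 0.2464 0.144 ] slide(before roll) [11.75 18.05 10.99]
```

>>> {"op": "arm_command", "data": {"hand": [0.4, 0.4, 0.4, 0.4, 0.4, 0.4, 0.4, 0.4], "slide": [[0.6, 0.8, 0.3], [0.8, 1, 0.3], [0.8, 1, 0.3], [0.8, 1, 0.3], [0.8, 1, 0.3], [0.8, 1, 0.3], [0.8, 1, 0.3], [0.8, 1, 0.3]], "roll": [0, 0, 0, 0, 0, 0, 0, 0]}}

```text
time: 7.1
position: [0.4706, -0.2175, 0.6679]
orientation: [0.376, 2.576, -0.16]
ft_force: [1.2, -0.5, -0.9]
opening: 0.599
finger_force: 0.0
```

```bash
python3 -c "
from h import *
plan(2,[.53,.250,.16])"
```

```text
t7.10 p [ 0.4706 -0.2175  0.6679] lean 31.3 az -21.0 xaz 164.1 q [-0.758 -0.204  0.847  1.418  0.288  1.325  1.407] F [ 1.2 -0.5 -0.9] op 0.599 ff 0.0
roll deg -22.0 TCP [0.5392 0.2465 0.1438] slide(before roll) [ 8.09 12.09  9.87]
```

>>> {"op": "arm_command", "data": {"hand": [0.4, 0.4, 0.4, 0.4, 0.4, 0.4, 0.4, 0.4], "slide": [[0.8, 1, 0.5], [0.8, 1, 0.5], [0.8, 1, 0.5], [0.8, 1, 0.5], [0.8, 1, 0.5], [0.8, 1, 0.5], [0.8, 1, 0.5], [0.8, 1, 0.5]], "roll": [0, 0, 0, 0, 0, 0, 0, 0]}}

```text
time: 8.1
position: [0.4329, 0.1148, 0.3846]
orientation: [0.389, 2.578, -0.164]
ft_force: [0.5, 0.9, 0.1]
opening: 0.597
finger_force: 0.0
```

```bash
python3 -c "
from h import *
plan(2,[.53,.250,.16])"
```

```text
t8.10 p [0.4329 0.1148 0.3846] lean 31.1 az -21.6 xaz 163.6 q [-0.763 -0.036  0.036  2.124  0.635  0.896  0.178] F [0.5 0.9 0.1] op 0.597 ff 0.0
roll deg -22.6 TCP [0.5391 0.2464 0.1437] slide(before roll) [1.72 4.18 5.8 ]
```

>>> {"op": "arm_command", "data": {"hand": [0.4, 0.4, 0.4, 0.4, 0.4, 0.4, 0.4, 0.4], "slide": [[0.35, 0.85, 0.9], [0.35, 0.85, 0.9], [0.35, 0.85, 0.9], [0.35, 0.85, 0.9], [0.35, 0.8, 0.9], [0, 0, 0.9], [0, 0, 0.3], [0, 0, 0]], "roll": [0, 0, 0, 0, 0, -0.75, -0.75, -0.75]}}

```text
time: 9.1
position: [0.5365, 0.2459, 0.1458]
orientation: [-0.129, 2.629, -0.307]
ft_force: [-0.9, -0.6, 0.5]
opening: 0.599
finger_force: 0.0
```

```bash
python3 -c "
from h import *
plan(2,[.5597,.250,.038])
c=grab('wrist','w1');print(np.round(c['extrinsics'],3))"
```

```text
t9.10 p [0.5365 0.2459 0.1458] lean 31.1 az -22.0 xaz -170.6 q [-0.817  0.571  0.043  2.096  1.127  0.527 -0.126] F [-0.9 -0.6  0.5] op 0.599 ff 0.0
roll deg 0.2 TCP [0.5688 0.2463 0.0217] slide(before roll) [0.71 0.72 3.04]
[[-0.035  0.97  -0.24  -0.184]
 [ 0.731  0.189  0.656 -0.509]
 [ 0.681 -0.152 -0.716 -0.033]
 [ 0.     0.     0.     1.   ]]
```

View pics/w1.png

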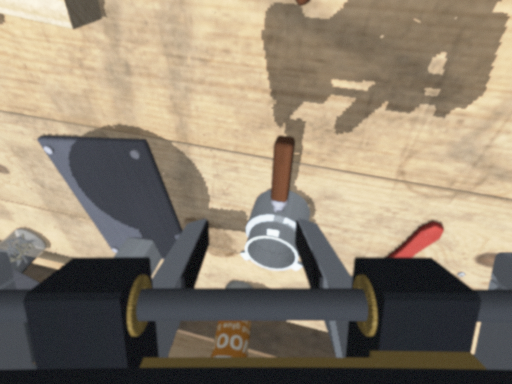

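Wrist view: handle from (285,140) to (282,198), cup mouth (272,252), fingers ahead at (190,240)/(320,250). Refine the handle from this closer depth view.

```bash
python3 - <<'E'
from h import *
D=np.load("pics/w1.npz");W=D["W"];im=D["im"].astype(int)
b=(im[...,2]-im[...,0]>25)&(im.sum(-1)<230)
m=np.zeros_like(b);m[130:205,262:305]=1
P=W[m&b&(W[...,2]>.025)&(W[...,2]<.06)];print(len(P),P.mean(0),P.min(0),P.max(0))
v=np.linalg.eigh(np.cov(P[:,:2].T))[1][:,1];print("az",np.degrees(np.arctan2(*(v*np.sign(v[0]))[::-1])))
Q=W[195:275,235:310].reshape(-1,3);Q=Q[(Q[:,2]>.066)&(Q[:,2]<.082)]
print("rim",len(Q),np.median(Q,0),cv2.minEnclosingCircle((Q[:,:2]*1000).astype(np.float32)))
h,w=D["im"].shape[:2]
# plate corner check in wrist view
K=D["K"];E=D["E"];u=cv2.undistortPoints(np.array([[40,138],[148,139]],float).reshape(-1,1,2),K,np.array([float(D["k1"]),0,0,0])).reshape(-1,2)
o=-E[:3,:3].T@E[:3,3]
X=[o+(d:=E[:3,:3].T@np.array([*a,1]))*(.012-o[2])/d[2] for a in u];print(X,"yaw",np.degrees(np.arctan2(X[0][0]-X[1][0],X[1][1]-X[0][1])))
E
```

```text
316 [0.54634865 0.25168086 0.04247447] [0.52959027 0.24198248 0.03166647] [0.59557785 0.25964226 0.04783915]
az 3.209361238236095
rim 971 [0.65647262 0.25324271 0.07176616] ((654.2157592773438, 252.84242248535156), 38.840789794921875)
[array([ 0.6043554 , -0.06622428,  0.012     ]), array([0.57585944, 0.09068469, 0.012     ])] yaw 10.293202432074324
```

>>> {"op": "arm_command", "data": {"hand": [0.4, 0.4, 0.4, 0.4, 0.4, 0.4, 1, 1], "slide": [[0.2, 0.2, 0.7], [0.2, 0.2, 0.7], [0.2, 0.2, 0.7], [0.1, 0.12, 0.6], [0, 0, 0.34], [0, 0, 0], [0, 0, 0], [0, 0, 0]], "roll": [0, 0, 0, 0, 0, 0, 0, 0], "newtons": 35}}

```text
time: 10.15
position: [0.5694, 0.2479, 0.0239]
orientation: [-0.123, 2.627, -0.302]
ft_force: [0.3, -0.3, 0.2]
opening: 0.425
finger_force: 0.0
```

```bash
python3 -c "
from h import *
plan(2,[.5597,.250,.038])"
```

```text
t10.15 p [0.5694 0.2479 0.0239] lean 31.1 az -21.7 xaz -170.9 q [-0.869  0.836  0.191  2.078  1.588  0.347 -0.64 ] F [ 0.3 -0.3  0.2] op 0.425 ff 0.0
roll deg -0.1 TCP [0.5688 0.2464 0.0217] slide(before roll) [ 0.04 -0.02  0.05]
```

>>> {"op": "arm_command", "data": {"hand": [1, 1, 1, 1, 1, 1, 1, 1], "slide": [[0, 0, 0], [0, 0, 0], [0, 0, 0], [0, 0, 0], [0, 0, -0.3], [0, 0, -0.5], [0, 0, -0.7], [0, 0, -0.7]], "roll": [0, 0, 0, 0, 0, 0, 0, 0], "newtons": 40}}

```text
time: 11.15
position: [0.5262, 0.2639, 0.0985]
orientation: [-0.124, 2.629, -0.305]
ft_force: [0.4, 0.4, -0.9]
opening: 0.212
finger_force: 39.9
```

```bash
python3 -c "
from h import *
s,M=log();print(np.round(M,3))
c=grab('scene','s2');cv2.imwrite('pics/s2c.png',cv2.resize(c['pixels'][60:300,170:450],None,fx=2.5,fy=2.5,interpolation=cv2.INTER_CUBIC))"
```

```text
t11.15 p [0.5262 0.2639 0.0985] lean 31.1 az -22.0 xaz -170.8 q [-0.919  0.669  0.134  2.113  1.236  0.447 -0.316] F [ 0.4  0.4 -0.9] op 0.212 ff 39.9
[[-0.877 -0.033  0.479]
 [-0.142  0.971 -0.193]
 [-0.458 -0.237 -0.856]]
```

View pics/s2c.png

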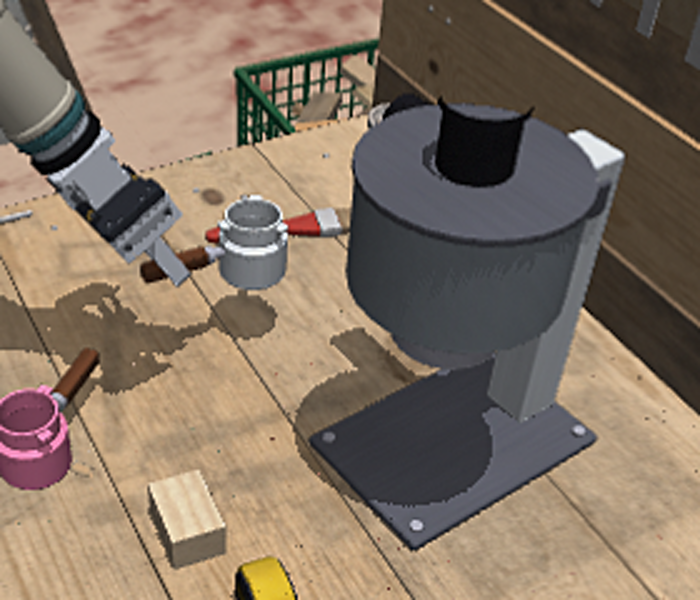

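```bash
cat >> h.py <<'E'
def ransac(P,n=300,t=.0015):
    rng=np.random.default_rng(0);best=0
    for _ in range(n):
        a,b,c=P[rng.choice(len(P),3,False)];k=np.cross(b-a,c-a);L=np.linalg.norm(k)
        if L<1e-6:continue
        i=abs((P-a)@k/L)<t
        if i.sum()>best:best=i.sum();I=i
    Q=P[I];m=Q.mean(0);k=np.linalg.svd(Q-m)[2][2];k*=np.sign(k[2]);return k,m,Q
E
python3 - <<'E'
from h import *
c=grab('wrist','w2');W=cloud(c)
D=np.load("pics/s2.npz");V=D["W"]
for n,A in(("w",W),("s",V)):
    P=A.reshape(-1,3);P=P[(P[:,2]>.085)&(P[:,2]<.2)&(P[:,0]>.57)&(P[:,0]<.68)&(P[:,1]>.2)&(P[:,1]<.32)]
    print(n,len(P),np.round(P.min(0),3),np.round(P.max(0),3))
    T=P[P[:,2]>np.percentile(P[:,2],99.5)-.022]
    k,m,Q=ransac(T);print("rim plane normal",np.round(k,3),"mean",m,len(Q),cv2.minEnclosingCircle((Q[:,:2]*1000).astype(np.float32)))
    # floor of the cup inside
cv2.imwrite("pics/w2x.png",c["pixels"])
E
```

```text
w 2346 [0.572 0.25  0.086] [0.64  0.3   0.151]
rim plane normal [ 0.863 -0.504  0.042] mean [0.58518799 0.28378549 0.14102633] 882 ((583.5398559570312, 279.8719482421875), 18.43498420715332)
s 849 [0.57  0.231 0.085] [0.649 0.306 0.152]
rim plane normal [-0.01   0.013  1.   ] mean [0.61380954 0.26976619 0.14879447] 78 ((613.0236206054688, 269.2232666015625), 37.629547119140625)
```

View pics/w2x.png

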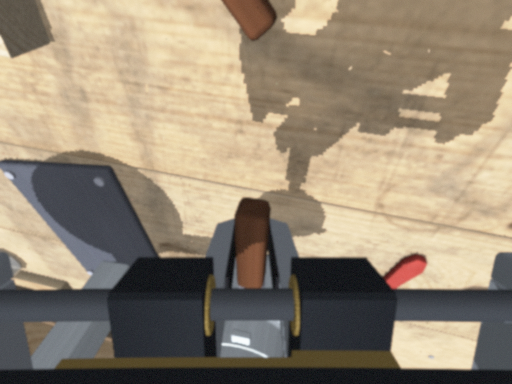

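The cup is up but held with a twist in the pads. I'll set it down turned to nearly the entry azimuth and regrasp square.

```bash
python3 - <<'E'
from h import *
s,M=log()
r=rollto(M,-26);Mn=M@R.from_euler('z',r,degrees=True).as_matrix()
print("roll",r,"cup up:",np.round((Mn@M.T)[:,2],3))
g=s["position"]-.019*M[:,2];t=g.copy();t[2]=.046;print(g,"slide before roll",M.T@(t-g)/.04,"after",Mn.T@(t-g)/.04)
E
```

```text
t11.25 p [0.5265 0.2659 0.0998] lean 31.1 az -21.4 xaz -170.8 q [-0.92   0.667  0.133  2.113  1.239  0.446 -0.319] F [-0.  -0.6 -2.9] op 0.211 ff 39.9
roll 32.18054442208924 cup up: [-0.164 -0.231  0.959]
[0.51737168 0.26948495 0.11602967] slide before roll [0.80669623 0.40824733 1.49922371] after [ 0.90019477 -0.08410752  1.49922371]
```

>>> {"op": "arm_command", "data": {"hand": [1, 1, 1, 1, 1, 1, 0.6, 0.6], "slide": [[0, 0, 0], [0, 0, 0], [0, 0, 0], [0, 0, 0], [0.45, 0, 0.75], [0.45, -0.08, 0.75], [0, 0, 0], [0, 0, 0]], "roll": [0.8, 0.8, 0.8, 0.8, 0, 0, 0, 0]}}

```text
time: 12.25
position: [0.5281, 0.2634, 0.0301]
orientation: [0.6, 2.53, -0.108]
ft_force: [-0.0, -0.4, -0.0]
opening: 0.377
finger_force: 0.0
```

```bash
python3 - <<'E'
from h import *
s,M=log();g=s["position"]-.019*M[:,2];print("grasp pt",g)
c=grab('scene','s3');V=cloud(c)
P=V.reshape(-1,3);P=P[(P[:,0]>g[0]+.03)&(P[:,0]<g[0]+.17)&(abs(P[:,1]-g[1]+.04)<.07)&(P[:,2]>.065)&(P[:,2]<.11)]
k,m,Q=ransac(P);print(len(P),"rim",np.round(k,3),m,cv2.minEnclosingCircle((Q[:,:2]*1000).astype(np.float32)))
c=grab('wrist','w3');W=cloud(c);im=c["pixels"].astype(int)
b=(im[...,2]-im[...,0]>25)&(im.sum(-1)<260)&(W[...,2]>.04)&(W[...,2]<.06)&(np.hypot(W[...,0]-g[0],W[...,1]-g[1])<.06)
Q=W[b];print(len(Q),Q.mean(0),Q.min(0),Q.max(0));v=np.linalg.eigh(np.cov(Q[:,:2].T))[1][:,1];print("handle az",np.degrees(np.arctan(v[1]/v[0])))
E
```

```text
t12.25 p [0.5281 0.2634 0.0301] lean 31.2 az -21.9 xaz 152.5 q [-1.055  0.839  0.347  2.135  1.558  0.254 -1.271] F [-0.  -0.4 -0. ] op 0.377 ff 0.0
grasp pt [0.51899274 0.26706635 0.04630945]
217 rim [-0.077  0.047  0.996] [0.61013984 0.22668034 0.07239133] ((615.3793334960938, 229.8451385498047), 36.99004364013672)
868 [0.50833717 0.26689454 0.04485849] [0.48921925 0.24410412 0.04000187] [0.55557754 0.28070549 0.04766974]
handle az -22.41139808112849
```

```bash
python3 - <<'E'
from h import *
plan(-22,[.518,.2635,.039])
E
```

```text
t12.35 p [0.5283 0.2641 0.0308] lean 31.2 az -21.7 xaz 152.5 q [-1.055  0.838  0.346  2.135  1.559  0.254 -1.273] F [-0.2  0.1 -0.1] op 0.396 ff 0.0
roll deg -4.7 TCP [0.5272 0.2599 0.0228] slide(before roll) [ 0.08 -0.12  0.18]
```

>>> {"op": "arm_command", "data": {"hand": [0.6, 0.6, 1, 1, 1, 1, 1, 1], "slide": [[0.08, -0.12, 0.18], [0, 0, 0], [0, 0, 0], [0, 0, 0], [0, 0, 0], [0, 0, -0.3], [0, 0, -0.7], [0, 0, -0.7]], "roll": [-0.47, 0, 0, 0, 0, 0, 0, 0], "newtons": 40}}

```text
time: 13.35
position: [0.4925, 0.2729, 0.0796]
orientation: [0.494, 2.558, -0.138]
ft_force: [-0.4, -0.1, -1.2]
opening: 0.189
finger_force: 39.9
```

```bash
python3 - <<'E'
from h import *
s,M=log();g=s["position"]-.019*M[:,2];print("grasp pt",g)
c=grab('scene','s4');V=cloud(c)
P=V.reshape(-1,3);P=P[(P[:,0]>g[0]+.03)&(P[:,0]<g[0]+.15)&(abs(P[:,1]-g[1]+.04)<.07)&(P[:,2]>g[2]+.01)&(P[:,2]<g[2]+.08)]
print(len(P),P.max(0));P=P[P[:,2]>g[2]+.028]
k,m,Q=ransac(P);print(len(P),"rim",np.round(k,3),m,len(Q),cv2.minEnclosingCircle((Q[:,:2]*1000).astype(np.float32)))
c=grab('wrist','w4');W=cloud(c);im=c["pixels"].astype(int)
b=(im[...,2]-im[...,0]>25)&(im.sum(-1)<260)&(abs(W[...,2]-g[2]-.009)<.012)&(np.hypot(W[...,0]-g[0],W[...,1]-g[1])<.06)
Q=W[b];print(len(Q),Q.mean(0),Q.min(0),Q.max(0));v=np.linalg.eigh(np.cov(Q.T))[1][:,2];print("handle az",np.degrees(np.arctan(v[1]/v[0])),v)
E
```

```text
t13.35 p [0.4925 0.2729 0.0796] lean 31.1 az -21.9 xaz 158.1 q [-1.11   0.718  0.32   2.17   1.246  0.324 -0.898] F [-0.4 -0.1 -1.2] op 0.189 ff 39.9
grasp pt [0.48336285 0.27654865 0.09583074]
526 [0.60902477 0.27546241 0.13681526]
225 rim [ 0.034 -0.04   0.999] [0.57421282 0.23692406 0.13350016] 79 ((576.2191162109375, 239.5543670654297), 36.795719146728516)
1789 [0.47378967 0.28023568 0.10428221] [0.45369444 0.25660681 0.09285018] [0.5220976  0.29469066 0.10781169]
handle az -22.875444986605565 [-0.91776676  0.38721644 -0.08813402]
```

```bash
cat >> h.py <<'E'
def cupT(az,lug):
    T=np.eye(4);T[:3,:3]=R.from_euler('z',az,degrees=True).as_matrix();T[:3,3]=lug;return T
def tcpT(s):
    T=np.eye(4);T[:3,:3]=R.from_rotvec(s["orientation"]).as_matrix();T[:3,3]=s["position"];return T
def rep(): # predicted cup pose
    s,M=log();X=tcpT(s)@np.load("inhand.npy");x=X[:3,0];y9=np.degrees(YAW)
    print("lug-C mm",np.round((X[:3,3]-C)*1000,1),"handle left deg %.1f"%(y9-np.degrees(np.arctan2(x[1],x[0]))),"cup up",np.round(X[:3,2],3));return s,M,X
def togo(left,lug,lev=None):
    s,M,X=rep();H=np.load("inhand.npy")
    # best roll: x azimuth match
    f=lambda r:(M@R.from_euler('z',r,degrees=True).as_matrix()@H[:3,:3])[:,0]
    rs=np.linspace(-60,60,2401);az=np.array([np.degrees(np.arctan2(*f(r)[1::-1])) for r in rs]);r=rs[abs(az-(np.degrees(YAW)-left)).argmin()]
    Mn=M@R.from_euler('z',r,degrees=True).as_matrix();p=np.array(lug)-Mn@H[:3,3]
    d=p-s["position"];print("roll %.1f"%r,"slide before roll",np.round(M.T@d/.04,2),"after",np.round(Mn.T@d/.04,2),"cup up then",np.round((Mn@H[:3,:3])[:,2],3))
E
python3 - <<'E'
from h import *
s,M=log();g=s["position"]-.019*M[:,2]
np.save("inhand.npy",np.linalg.inv(tcpT(s))@cupT(-22.4,[.574,.2395,g[2]+.028]))
togo(36.6,C+[0,0,-.022])
E
```

```text
t13.45 p [0.4927 0.2746 0.0808] lean 31.1 az -21.4 xaz 158.0 q [-1.11   0.715  0.318  2.17   1.251  0.323 -0.902] F [ 0.9 -0.1 -2.6] op 0.185 ff 39.9
t13.45 p [0.4927 0.2746 0.0808] lean 31.1 az -21.4 xaz 158.0 q [-1.11   0.715  0.318  2.17   1.251  0.323 -0.902] F [ 0.9 -0.1 -2.6] op 0.185 ff 39.9
lug-C mm [-99.  225.3 -44.9] handle left deg 31.5 cup up [0. 0. 1.]
roll 6.0 slide before roll [-4.09 -4.05  1.76] after [-4.48 -3.61  1.76] cup up then [-0.022 -0.049  0.999]
```

>>> {"op": "arm_command", "data": {"hand": [1, 1, 1, 1, 1, 1, 1, 1], "slide": [[0, 0, 0], [-0.75, -0.6, 0.3], [-0.75, -0.6, 0.3], [-0.75, -0.6, 0.3], [-0.75, -0.6, 0.3], [-0.75, -0.6, 0.3], [-0.73, -0.61, 0.26], [0, 0, 0]], "roll": [0.6, 0, 0, 0, 0, 0, 0, 0], "newtons": 55}}

```text
time: 14.45
position: [0.5968, 0.0506, 0.1032]
orientation: [0.638, 2.522, -0.104]
ft_force: [-0.4, 0.5, -2.3]
opening: 0.188
finger_force: 54.9
```

```bash
python3 - <<'E'
from h import *
rep()
c=grab('wrist','w5');d=grab('scene','s5')
a=d["pixels"][120:260,240:440]
cv2.imwrite("pics/v5.png",np.hstack([cv2.resize(c["pixels"],(400,300)),cv2.resize(a,(400,300),interpolation=cv2.INTER_CUBIC)]))
V=cloud(d);W=cloud(c)
for n,A in(("s",V),("w",W)):
    P=A.reshape(-1,3);P=P[(abs(P[:,0]-.673)<.12)&(abs(P[:,1]-.014)<.12)]
    for z0,z1 in((.08,.135),(.135,.15),(.15,.165),(.17,.194)):
        q=P[(P[:,2]>z0)&(P[:,2]<z1)]
        if len(q)>5:print(n,z0,len(q),np.round(q.min(0),3),np.round(q.max(0),3))
E
```

```text
t14.45 p [0.5968 0.0506 0.1032] lean 31.2 az -22.5 xaz 150.6 q [-0.512  0.636  0.229  2.236  2.084  0.258 -1.331] F [-0.4  0.5 -2.3] op 0.188 ff 54.9
lug-C mm [  0.2  -8.5 -22.7] handle left deg 37.2 cup up [-0.022 -0.043  0.999]
s 0.08 1057 [ 0.563 -0.022  0.08 ] [0.793 0.073 0.135]
s 0.135 187 [ 0.567 -0.025  0.135] [0.791 0.078 0.15 ]
s 0.15 127 [ 0.565 -0.026  0.15 ] [0.689 0.078 0.165]
s 0.17 237 [ 0.559 -0.033  0.171] [0.699 0.055 0.194]
w 0.08 3833 [0.559 0.003 0.093] [0.651 0.08  0.135]
w 0.135 2217 [ 0.553 -0.019  0.135] [0.702 0.083 0.15 ]
w 0.15 1095 [ 0.553 -0.001  0.15 ] [0.665 0.081 0.165]
w 0.17 306 [0.553 0.052 0.173] [0.589 0.134 0.194]
```

View pics/v5.png

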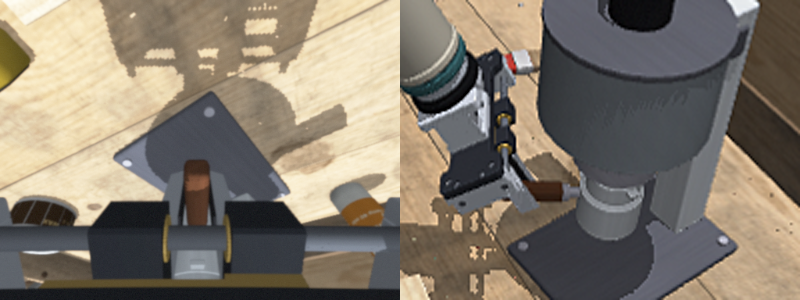

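Wrist view: handle in the pads at (197,190), cup over the plate; scene crop: cup (612,205) directly under the collar (610,165). Fit both circles in the same scene cloud to compare.

```bash
python3 - <<'E'
from h import *
from scipy.optimize import least_squares
def fit(P,r,c0):
    f=least_squares(lambda p:np.hypot(P[:,0]-p[0],P[:,1]-p[1])-r,c0,loss="soft_l1",f_scale=.0015);return np.round(f.x*1000,1),np.round(np.median(abs(f.fun))*1000,2),len(P)
o0=np.load("pics/s0.npz")["W"];o5=np.load("pics/s5.npz")["W"]
def sel(W,z0,z1,rm,c,lim=.0):
    P=W.reshape(-1,3);d=np.hypot(P[:,0]-c[0],P[:,1]-c[1]);return P[(P[:,2]>z0)&(P[:,2]<z1)&(d<rm)]
for n,W in(("s0",o0),("s5",o5)):
    for z in((.171,.182),(.182,.194)):
        P=sel(W,*z,.062,C[:2]);
        if len(P)>8:print(n,"collar",z,fit(P,.048,C[:2]))
    P=sel(W,.24,.32,.11,C[:2]);print(n,"barrel",fit(P,.09,C[:2]))
P=sel(o5,.085,.128,.05,C[:2]);print("cup body",fit(P,.036,C[:2]))
P=sel(o5,.14,.16,.05,C[:2]);print("cup top",fit(P,.030,C[:2]),np.histogram(P[:,2],5))
for _ in range(3):
    ctrl.camera("top");rep()
E
```

```text
s0 collar (0.171, 0.182) (array([675.2,  16.8]), np.float64(0.58), 117)
s0 collar (0.182, 0.194) (array([675. ,  16.7]), np.float64(0.65), 116)
s0 barrel (array([675.2,  16.6]), np.float64(0.56), 2920)
s5 collar (0.171, 0.182) (array([675.2,  16.6]), np.float64(0.64), 119)
s5 collar (0.182, 0.194) (array([675.1,  16.4]), np.float64(0.7), 114)
s5 barrel (array([675.1,  16.6]), np.float64(0.56), 2937)
cup body (array([675.3,  15.7]), np.float64(0.74), 431)
cup top (array([674.9,  12.6]), np.float64(1.01), 155) (array([27, 25, 29, 45, 29]), array([0.14039285, 0.14386502, 0.14733718, 0.15080935, 0.15428151,
       0.15775368]))
t14.60 p [0.5954 0.0571 0.1023] lean 31.0 az -21.8 xaz 151.1 q [-0.519  0.636  0.226  2.236  2.082  0.257 -1.329] F [-0.6  0.3 -2.1] op 0.187 ff 54.9
lug-C mm [ -0.7  -1.4 -23.9] handle left deg 36.7 cup up [-0.019 -0.046  0.999]
t14.65 p [0.5955 0.0578 0.1025] lean 31.0 az -21.7 xaz 151.2 q [-0.52   0.636  0.225  2.236  2.082  0.257 -1.329] F [ 0.2  0.5 -2. ] op 0.187 ff 54.9
lug-C mm [ -0.6  -0.6 -23.7] handle left deg 36.6 cup up [-0.019 -0.046  0.999]
t14.70 p [0.5956 0.0581 0.1027] lean 31.0 az -21.7 xaz 151.2 q [-0.521  0.635  0.225  2.236  2.081  0.257 -1.329] F [-1.2 -0.8 -2.2] op 0.188 ff 54.9
lug-C mm [ -0.4  -0.3 -23.5] handle left deg 36.6 cup up [-0.02  -0.046  0.999]
```

```bash
python3 - <<'E'
from h import *
s,M,X=rep()
print("20up+corr",np.round(M.T@np.array([.001,-.001,.020])/.04,3),"12up",np.round(M.T@np.array([0,0,.012])/.04,3))
print("x1mm",np.round(M.T@np.array([.001,0,0])/.04,3),"y1mm",np.round(M.T@np.array([0,.001,0])/.04,3))
E
```

```text
t14.70 p [0.5956 0.0581 0.1027] lean 31.0 az -21.7 xaz 151.2 q [-0.521  0.635  0.225  2.236  2.081  0.257 -1.329] F [-1.2 -0.8 -2.2] op 0.188 ff 54.9
lug-C mm [ -0.4  -0.3 -23.5] handle left deg 36.6 cup up [-0.02  -0.046  0.999]
20up+corr [-0.286  0.016 -0.412] 12up [-0.154  0.016 -0.257]
x1mm [-0.019  0.011  0.012] y1mm [ 0.01   0.022 -0.005]
```

>>> {"op": "arm_command", "data": {"hand": [1, 1, 1, 1, 1, 1, 1, 1], "slide": [[-0.07, 0, -0.1], [-0.07, 0, -0.1], [-0.07, 0, -0.1], [-0.07, 0.02, -0.1], [0, 0, 0], [0, 0, 0], [0, 0, 0], [0, 0, 0]], "roll": [0, 0, 0, 0, 0, 0, 0, 0]}}

```text
time: 15.7
position: [0.5972, 0.0557, 0.1228]
orientation: [0.627, 2.525, -0.099]
ft_force: [-0.4, 0.8, -1.9]
opening: 0.186
finger_force: 54.9
```

```bash
cat > fit.py <<'E'
from h import *
from scipy.optimize import least_squares
def fit(P,r,c0):
    f=least_squares(lambda p:np.hypot(P[:,0]-p[0],P[:,1]-p[1])-r,c0,loss="soft_l1",f_scale=.0015);return np.round(f.x*1000,1),np.round(np.median(abs(f.fun))*1000,2),len(P)
def sel(W,z0,z1,rm,c):
    P=W.reshape(-1,3);d=np.hypot(P[:,0]-c[0],P[:,1]-c[1]);return P[(P[:,2]>z0)&(P[:,2]<z1)&(d<rm)]
s,M,X=rep()
W=cloud(ctrl.camera("scene"));lz=X[2,3]
for a,b in((-.06,-.04),(-.04,-.02)):
    print("cup body",a,fit(sel(W,lz+a,lz+b,.05,C[:2]),.036,C[:2]))
E
python3 fit.py
```

```text
t15.70 p [0.5972 0.0557 0.1228] lean 31.1 az -21.8 xaz 151.1 q [-0.514  0.592  0.221  2.223  1.882  0.244 -1.114] F [-0.4  0.8 -1.9] op 0.186 ff 54.9
lug-C mm [ 1.  -2.9 -3.2] handle left deg 36.7 cup up [-0.021 -0.045  0.999]
cup body -0.06 (array([677.3,  18.3]), np.float64(0.6), 193)
cup body -0.04 (array([676.3,  17.8]), np.float64(0.76), 219)
```

>>> {"op": "arm_command", "data": {"hand": [1, 1, 1, 1, 1, 1, 1, 1], "slide": [[-0.05, 0, -0.08], [-0.05, 0, -0.09], [-0.06, 0.02, -0.09], [0, 0, 0], [0, 0, 0], [0, 0, 0], [0, 0, 0], [0, 0, 0]], "roll": [0, 0, 0, 0, 0, 0, 0, 0]}}

```text
time: 16.75
position: [0.5969, 0.056, 0.1348]
orientation: [0.627, 2.526, -0.099]
ft_force: [-5.0, 1.9, -2.8]
opening: 0.192
finger_force: 54.9
```

```bash
python3 fit.py
```

```text
t16.75 p [0.5969 0.056  0.1348] lean 31.1 az -21.8 xaz 151.1 q [-0.512  0.565  0.215  2.215  1.745  0.242 -0.969] F [-5.   1.9 -2.8] op 0.192 ff 54.9
lug-C mm [ 0.8 -2.5  8.7] handle left deg 36.7 cup up [-0.021 -0.046  0.999]
cup body -0.06 (array([676.9,  18.8]), np.float64(0.5), 194)
cup body -0.04 (array([675.9,  18. ]), np.float64(0.79), 211)
```

```bash
python3 - <<'E'
from h import *
s,M,X=rep();l=X[:3,3]+[0,0,.0015]
for a in (33,29,25,20):togo(a,l)
E
```

```text
t16.80 p [0.5969 0.056  0.1348] lean 31.1 az -21.8 xaz 151.1 q [-0.512  0.565  0.215  2.215  1.745  0.242 -0.969] F [-4.8  1.5 -2.7] op 0.192 ff 54.9
lug-C mm [ 0.8 -2.5  8.7] handle left deg 36.7 cup up [-0.021 -0.046  0.999]
t16.80 p [0.5969 0.056  0.1348] lean 31.1 az -21.8 xaz 151.1 q [-0.512  0.565  0.215  2.215  1.745  0.242 -0.969] F [-4.8  1.5 -2.7] op 0.192 ff 54.9
lug-C mm [ 0.8 -2.5  8.7] handle left deg 36.7 cup up [-0.021 -0.046  0.999]
roll -4.3 slide before roll [-0.02 -0.18 -0.03] after [-0.01 -0.18 -0.03] cup up then [-0.004 -0.011  1.   ]
t16.80 p [0.5969 0.056  0.1348] lean 31.1 az -21.8 xaz 151.1 q [-0.512  0.565  0.215  2.215  1.745  0.242 -0.969] F [-4.8  1.5 -2.7] op 0.192 ff 54.9
lug-C mm [ 0.8 -2.5  8.7] handle left deg 36.7 cup up [-0.021 -0.046  0.999]
roll -8.9 slide before roll [-0.04 -0.38 -0.03] after [ 0.02 -0.38 -0.03] cup up then [0.011 0.028 1.   ]
t16.80 p [0.5969 0.056  0.1348] lean 31.1 az -21.8 xaz 151.1 q [-0.512  0.565  0.215  2.215  1.745  0.242 -0.969] F [-4.8  1.5 -2.7] op 0.192 ff 54.9
lug-C mm [ 0.8 -2.5  8.7] handle left deg 36.7 cup up [-0.021 -0.046  0.999]
roll -13.6 slide before roll [-0.08 -0.58 -0.03] after [ 0.06 -0.58 -0.03] cup up then [0.023 0.069 0.997]
t16.80 p [0.5969 0.056  0.1348] lean 31.1 az -21.8 xaz 151.1 q [-0.512  0.565  0.215  2.215  1.745  0.242 -0.969] F [-4.8  1.5 -2.7] op 0.192 ff 54.9
lug-C mm [ 0.8 -2.5  8.7] handle left deg 36.7 cup up [-0.021 -0.046  0.999]
roll -19.5 slide before roll [-0.14 -0.82 -0.03] after [ 0.14 -0.82 -0.03] cup up then [0.034 0.12  0.992]
```

>>> {"op": "arm_command", "data": {"hand": [1, 1, 1, 1, 1, 1, 1, 1], "slide": [[-0.02, 0, -0.03], [0, -0.1, 0], [0, -0.1, 0], [0, -0.1, 0], [0, -0.1, 0], [0, -0.1, 0], [0, -0.1, 0], [0, 0, 0]], "roll": [0, -0.22, -0.23, -0.23, -0.23, -0.23, -0.22, 0]}}

```text
time: 17.8
position: [0.5883, 0.0344, 0.1365]
orientation: [0.321, 2.591, -0.182]
ft_force: [-3.0, 2.9, -2.7]
opening: 0.186
finger_force: 54.9
```

```bash
python3 fit.py
```

```text
t17.80 p [0.5883 0.0344 0.1365] lean 31.1 az -21.6 xaz 167.1 q [-0.462  0.549  0.204  2.25   1.896  0.241 -0.841] F [-3.   2.9 -2.7] op 0.186 ff 54.9
lug-C mm [ 1.1 -2.3 10.5] handle left deg 24.9 cup up [0.022 0.068 0.997]
cup body -0.06 (array([674.5,  13.5]), np.float64(0.6), 209)
cup body -0.04 (array([674.4,  14.8]), np.float64(0.79), 227)
```

>>> {"op": "arm_command", "data": {"hand": [1, 1, 1, 1, 1, 0.9, 0.76, 0.76], "slide": [[0.01, -0.07, 0], [0.01, -0.07, 0], [0, 0, 0], [0, 0, 0.03], [0, 0, 0.03], [0, 0, 0], [0, 0, 0], [0, 0, 0]], "roll": [-0.17, -0.17, 0, 0, 0, 0, 0, 0], "newtons": 12}}

```text
time: 18.85
position: [0.5897, 0.0264, 0.1361]
orientation: [0.25, 2.596, -0.207]
ft_force: [-0.2, -0.1, 0.2]
opening: 0.242
finger_force: 0.0
```

```bash
cat > look.py <<'E'
from h import *
import sys
s,M=log();g=s["position"]-.019*M[:,2]
c=grab('wrist',sys.argv[1]);W=cloud(c);im=c["pixels"].astype(int)
b=(im[...,2]-im[...,0]>25)&(im.sum(-1)<260)&(abs(W[...,2]-.155)<.02)&(np.hypot(W[...,0]-g[0],W[...,1]-g[1])<.07)
Q=W[b];v=np.linalg.eigh(np.cov(Q[:,:2].T))[1][:,1];az=np.degrees(np.arctan(v[1]/v[0]));m=np.median(Q,0)
print("handle",len(Q),m,"az %.1f left %.1f"%(az,np.degrees(YAW)-az),"from centre: left %.1f"%(np.degrees(YAW)-np.degrees(np.arctan2(C[1]-m[1],C[0]-m[0]))),"top z",np.percentile(Q[:,2],[50,90]))
d=grab('scene',sys.argv[1]+'s');a=d["pixels"][120:260,240:440]
cv2.imwrite(f"pics/{sys.argv[1]}v.png",np.hstack([cv2.resize(c["pixels"],(400,300)),cv2.resize(a,(400,300),interpolation=cv2.INTER_CUBIC)]))
E
python3 look.py w6; python3 fit.py
```

```text
t18.85 p [0.5897 0.0264 0.1361] lean 31.4 az -21.9 xaz 170.8 q [-0.442  0.55   0.195  2.255  1.944  0.25  -0.822] F [-0.2 -0.1  0.2] op 0.242 ff 0.0
handle 2119 [0.56538772 0.03146389 0.15620943] az -8.0 left 17.1 from centre: left 18.2 top z [0.15620943 0.15707442]
t18.95 p [0.5889 0.0267 0.1356] lean 31.3 az -21.9 xaz 170.8 q [-0.442  0.55   0.194  2.256  1.944  0.249 -0.822] F [0.3 0.  0.4] op 0.242 ff 0.0
lug-C mm [ 3.  -4.7  9.5] handle left deg 22.2 cup up [0.026 0.1   0.995]
cup body -0.06 (array([675.6,  17.5]), np.float64(0.65), 210)
cup body -0.04 (array([674.5,  17.9]), np.float64(1.03), 223)
```

View pics/w6v.png

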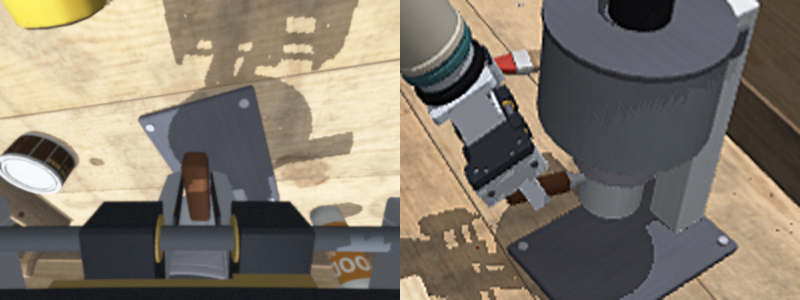

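The cup rests by itself on the ridge (no force), handle at (195,185) in the wrist view, about 20° left. Now swing the loosely caged handle to the front.

```bash
cat >> h.py <<'E'
def arc(lefts,r,zg,C2=np.array([.674,.0155])):
    s,M=log();p=np.array(s["position"]);g=p-.019*M[:,2];print("g",g,"r",np.hypot(*(g[:2]-C2)),"left",np.degrees(YAW)-np.degrees(np.arctan2(*(C2-g[:2])[::-1])))
    for L in lefts:
        az=np.degrees(YAW)-L;a=np.radians(az);t=np.array([*(C2-r*np.array([np.cos(a),np.sin(a)])),zg])+.019*M[:,2]
        ro=rollto(M,az);print(L,"slide",np.round(M.T@(t-p)/.04,2),"roll",round(ro/10,2));M=M@R.from_euler('z',ro,degrees=True).as_matrix();p=t
E
python3 - <<'E'
from h import *
arc([18,14,10,6,2,-1],.096,.151)
E
```

```text
t19.00 p [0.5886 0.0269 0.1353] lean 31.3 az -21.9 xaz 170.8 q [-0.442  0.55   0.194  2.256  1.944  0.249 -0.822] F [-1.   0.3  0.5] op 0.242 ff 0.0
g [0.57945552 0.0305607  0.15156494] r 0.09573653426581365 left 18.151024999126882
18 slide [ 0.01 -0.01  0.01] roll -0.42
14 slide [ 0.01 -0.17  0.02] roll -0.46
10 slide [ 0.01 -0.16  0.03] roll -0.45
6 slide [ 0.01 -0.16  0.03] roll -0.44
2 slide [ 0.01 -0.16  0.04] roll -0.43
-1 slide [ 0.01 -0.12  0.03] roll -0.32
```

>>> {"op": "arm_command", "data": {"hand": [0.72, 0.7, 0.7, 0.7, 0.7, 0.7, 0.7, 0.7], "slide": [[0, 0, 0], [0.01, -0.17, 0.02], [0, 0, 0], [0.01, -0.16, 0.03], [0, 0, 0], [0.01, -0.16, 0.03], [0, 0, 0], [0, 0, 0]], "roll": [-0.42, -0.46, 0, -0.45, 0, -0.44, 0, 0]}}

```text
time: 20.0
position: [0.5866, 0.0082, 0.1347]
orientation: [-0.153, 2.628, -0.311]
ft_force: [0.1, 0.2, -0.5]
opening: 0.299
finger_force: 0.0
```

```bash
python3 look.py w7; python3 fit.py; python3 -c "
from h import *
arc([2,-1],.096,.150)"
```

```text
t20.00 p [0.5866 0.0082 0.1347] lean 31.2 az -21.8 xaz -169.4 q [-0.392  0.546  0.185  2.27   2.05   0.245 -0.581] F [ 0.1  0.2 -0.5] op 0.299 ff 0.0
handle 2135 [0.56232292 0.01392897 0.15625046] az 0.5 left 8.6 from centre: left 9.0 top z [0.15625046 0.15705406]
t20.10 p [0.5866 0.0082 0.1347] lean 31.2 az -21.8 xaz -169.4 q [-0.392  0.546  0.185  2.27   2.051  0.245 -0.581] F [ 0.  -0.1  0.4] op 0.300 ff 0.0
lug-C mm [3.8 6.6 3.4] handle left deg 7.3 cup up [0.04  0.254 0.966]
cup body -0.06 (array([675.4,  15.7]), np.float64(0.57), 170)
cup body -0.04 (array([674.8,  15.8]), np.float64(0.66), 197)
t20.15 p [0.5866 0.0081 0.1347] lean 31.2 az -21.8 xaz -169.4 q [-0.392  0.546  0.185  2.27   2.051  0.245 -0.58 ] F [-0.  -0.4 -0.8] op 0.300 ff 0.0
g [0.57743487 0.01176443 0.1509245 ] r 0.09663735987217664 left 6.884647790629058
2 slide [ 0.02 -0.19  0.07] roll -0.43
-1 slide [ 0.01 -0.12  0.03] roll -0.32
```

>>> {"op": "arm_command", "data": {"hand": [0.7, 0.7, 0.7, 0.7, 0.7, 0.7, 0.7, 0.7], "slide": [[0.02, -0.19, 0.04], [0, 0, 0], [0.01, -0.08, 0.02], [0, 0, 0], [0.01, -0.08, 0.02], [0, 0, 0], [0, 0, 0], [0, 0, 0]], "roll": [-0.43, 0, -0.2, 0, -0.2, 0, 0, 0]}}

```text
time: 21.15
position: [0.5881, -0.0061, 0.135]
orientation: [-0.348, 2.621, -0.361]
ft_force: [0.2, 1.6, -0.0]
opening: 0.302
finger_force: 0.9
```

```bash
python3 look.py w8; python3 fit.py; python3 -c "
from h import *
arc([-1,-4],.096,.149)"
```

```text
t21.15 p [ 0.5881 -0.0061  0.135 ] lean 31.1 az -21.7 xaz -160.5 q [-0.348  0.543  0.172  2.273  2.106  0.243 -0.457] F [ 0.2  1.6 -0. ] op 0.302 ff 0.9
handle 2211 [ 0.56660635 -0.00123871  0.1518193 ] az 9.3 left -0.2 from centre: left 0.8 top z [0.1518193 0.1532395]
t21.25 p [ 0.588  -0.0062  0.135 ] lean 31.1 az -21.7 xaz -160.5 q [-0.348  0.543  0.172  2.273  2.106  0.243 -0.457] F [ 1.5  2.2 -0.4] op 0.296 ff 1.0
lug-C mm [ 3.8  6.  -0.1] handle left deg 0.3 cup up [0.031 0.325 0.945]
cup body -0.06 (array([676.6,  14.1]), np.float64(0.76), 143)
cup body -0.04 (array([676. ,  14.2]), np.float64(0.6), 193)
t21.30 p [ 0.588  -0.0062  0.135 ] lean 31.1 az -21.8 xaz -160.5 q [-0.348  0.543  0.172  2.273  2.106  0.243 -0.457] F [ 1.7  3.2 -0.7] op 0.301 ff 1.0
g [ 0.57891593 -0.00256364  0.15121625] r 0.09678469144478713 left -1.6566121683852693
-1 slide [0.   0.04 0.05] roll 0.09
-4 slide [ 0.01 -0.12  0.04] roll -0.32
```

The handle top dropped about 4 mm and it points straight to the front: lugs in the pockets. Open and withdraw along the lean.

>>> {"op": "arm_command", "data": {"hand": [0.55, 0.45, 0.45, 0.45, 0.45, 0.45, 0.45, 0.45], "slide": [[0, 0.05, 0], [0, 0, 0], [0, 0, -0.3], [0, 0, -0.6], [0, 0, -0.8], [0, 0, -0.8], [0, 0, -0.8], [0, 0, 0]], "roll": [0, 0, 0, 0, 0, 0, 0, 0]}}

```text
time: 22.3
position: [0.5257, 0.0203, 0.2468]
orientation: [-0.345, 2.618, -0.36]
ft_force: [-0.8, 0.1, -1.1]
opening: 0.555
finger_force: 0.0
```

```bash
python3 - <<'E'
from h import *
log();c=grab("wrist","w9");d=grab("scene","s9")
cv2.imwrite("pics/v9.png",np.hstack([cv2.resize(c["pixels"],(400,300)),cv2.resize(d["pixels"][120:260,240:440],(400,300),interpolation=cv2.INTER_CUBIC)]))
W=cloud(c);im=c["pixels"].astype(int)
b=(im[...,2]-im[...,0]>25)&(im.sum(-1)<260)&(abs(W[...,2]-.15)<.02)&(np.hypot(W[...,0]-.58,W[...,1])<.06)
Q=W[b];v=np.linalg.eigh(np.cov(Q[:,:2].T))[1][:,1];print(len(Q),np.median(Q,0),"left",np.degrees(YAW)-np.degrees(np.arctan(v[1]/v[0])))
E
```

```text
t22.30 p [0.5257 0.0203 0.2468] lean 31.3 az -21.6 xaz -160.6 q [-0.437  0.242  0.119  2.285  1.059  0.363  0.545] F [-0.8  0.1 -1.1] op 0.555 ff 0.0
708 [0.5799113  0.00205966 0.1533284 ] left -0.5262218710931261
```

View pics/v9.png

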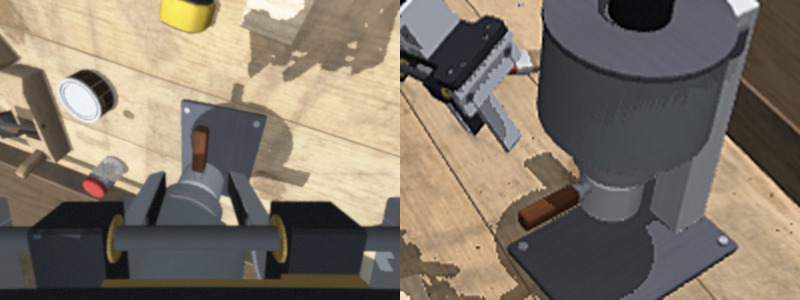

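The cup hangs level in the collar with its handle straight to the front, at (200,150) in the wrist view and (550,207) in the scene crop. The gripper is clear of everything.

```bash
python3 -c "
from rig import ctrl
print(ctrl.sign_off())"
```

```text
the job is handed in; nothing more can be done
None
```

The job is handed in, with no verdict shown: at the last look (22.3 s) the dust cup hung level in the collar at pocket height, its handle about 0.5° off straight front, the gripper clear of it, and the offcut and tape never approached.

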